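# Refit a washed tube disc on the tube mixer

### The job

The washed tube disc stands on edge in the wire drying rack. Take it out, lay it flat on the free bench with its blue grip bar upward and let go; then take it again by the bar from above and fit it on the tube mixer: over the centre spindle, turned until its three holes drop over the three drive pins, and fully down, flush on the platter. Do not drop the disc on the way, and leave the beaker and the white bottle where they stand.

Things in the scene. Friction and masses are not known exactly. Their poses are not given: they have to be found in the camera images.
- disc_grip (a point): Centre of the blue grip bar of the tube disc: 56 mm long, 30 wide, 28 high, carried on a 30 mm hub above a white plate. This point is on the disc's axis, 44 mm from the underside. x runs along the bar, y across its width, z from the plate out through the bar. At the start the disc stands on edge in the drying rack, bar upright, facing the rack's -x side, leaning back 25 degrees.
- disc_under (a point): Centre of the disc's flat underside; axes as disc_grip. Plate 150 mm across, 10 thick; whole disc 58 mm high, about 0.3 kg. Bore of 18.5 mm, 30 mm deep from here into the hub. Three brass-rimmed through holes of 12.5 mm lie 42 mm from the axis, at 90, 210 and 330 degrees from x towards y. (The twelve black-rimmed holes near the rim are for tubes.)
- drying_rack: Wire drying rack, 150 (x) by 176 (y) by 140 mm, fixed; origin at its foot's middle, -x side open. The disc's rim rests on two wires along x (y = +-45 mm, 34 mm up), its underside leans on a wire hoop behind; in front are only two 24 mm stops at y = +-45 mm. The disc comes out along its own slope (up, 25 degrees back), free after 40 mm.
- mixer: Tube mixer: fixed white box, 180 (x) by 170 (y) mm, origin at its foot under the platter's axis; a sloping control panel on its -x side reaches 112 mm from the axis. On top, a round platter (130 mm across) with a centre spindle and three drive pins. The platter turns stiffly (0.8 N m); pressed hard on the pins, a disc drags it round.
- mixer_seat (a point): Centre of the platter's top face, 80 mm above the bench, where the middle of the disc's underside must come. Three drive pins of 10 mm, 10 mm high (tapered tips), stand 42 mm from the axis, 120 degrees apart. The platter stopped at any angle, not given here: find it by sight, or turn the disc lightly on the pins, up to 120 degrees, until it drops 10 mm.
- spindle_top (a point): Top of the platter's centre spindle, 28 mm above the platter: 16 mm thick, its last 8 mm tapering to 8 mm across. It enters the disc's bore before the pins are reached.
- beaker_mid (a point): Middle (35 mm up) of a loose glass beaker, 60 mm across and 71 mm high: a bystander at the back, behind the free stretch of bench between drying rack and mixer.
- white_bottle_mid (a point): Middle (54 mm up) of a loose white reagent bottle, 45 by 62 mm and 109 mm high: a bystander beside the beaker.

How it is judged:
On the way:
1. the disc lies flat on the bench, grip bar upward, and has been let go (height (world z) of disc_under below 0.006 m and angle between disc_under's own z axis and vertical below 0.06 rad and contact force between tube_disc and the fingers below 0.05 N and linear speed of tube_disc below 0.02 m/s), for 0.2 s.
At the end, for the whole second after the job is handed in: The disc is seated: bar upward, its underside within 2 mm of the platter's top face and its centre within 3 mm of the platter's axis, level within 0.03 rad and at rest; beaker and white bottle upright within 30 mm of where they stood (horizontal distance between disc_under and mixer_seat below 0.003 m and z of disc_under in the frame of mixer_seat between -0.003 and 0.002 m and angle between disc_under's own z axis and vertical below 0.03 rad and linear speed of tube_disc below 0.02 m/s); the robot touches nothing.
It fails at once if the beaker is shifted by more than 30 mm or tipped (distance of beaker_mid from where it was at the start of the episode above 0.03 m or angle between beaker_mid's own z axis and vertical above 0.35 rad).
It fails at once if the white bottle is shifted by more than 30 mm or tipped (distance of white_bottle_mid from where it was at the start of the episode above 0.03 m or angle between white_bottle_mid's own z axis and vertical above 0.35 rad).
It fails at once if the disc is dropped or flung (it moves faster than 1.2 m/s, a fall of about 7 cm) (linear speed of tube_disc above 1.2 m/s).
It also fails if it takes over 58 s, if anything falls off the work surface, if the arm or the gripper's body presses on something with over 40 N, if the wrist force passes 120 N, or if a joint passes its speed limit or range.

### The arm

A 6-joint arm with a two-finger parallel gripper is mounted at the origin on a cart in front of the work surface, level with it; the furniture and walls round the work are solid. World frame = base frame: x ahead of the robot, y to its left, z up, the work surface at z = 0. Lengths are in m, angles in rad, forces in N, time in s.
With the tool pointing down it reaches from about 0.35 to 0.975 m from the base axis. Payload 4.9 kg.
Tool frame: the origin (TCP) lies midway between the tips of the shut fingers; the grasp point (between the pads) lies 19 mm behind it; z points along the fingers, y is the line along which they close (so a half turn about z gives the same grasp; the last joint's range is limited). The gripper opens to 85 mm and grips with 20 to 120 N. Pads are 22 mm wide; open, the fingers measure 114 mm over their backs; the gripper's body (76 mm by 85 mm) begins 54 mm behind the grasp point. The pads swing forward as they close: fully open they stand 13 mm farther back than shut.
Start: joints at [-1.445, 0.053, 1.613, -0, 1.476, -0.119], TCP at [0.151, -0.606, 0.231] pointing down, gripper open.
Joint ranges: [-3.01, 3.01], [-1.01, 2.22], [0.06, 2.58], [-1.02, 4.17], [0.09, 2.62], [-3.14, 3.14]. Speed limits (rad/s): [2.57, 2.57, 3.14, 3.14, 3.14, 3.14].

### API

Orientations are given as a rotation vector (axis times angle).
In Python, from station import ctrl gives the robot as it stands.
- The arm moves only by the shell command python3 -m handwheel 'ROWS' [FORCE]. ROWS is JSON, a list of rows, each an object with "gripper": the gripper command: -1 is fully open, 1 is shut, values between are in proportion; "offset": the shift along the tool's x, y, z in mm, a list of three; "rotation": the turn, a rotation vector about the tool's x, y, z in rad, a list of three. A call has exactly 8 rows; each row is the pose to reach, as a shift and turn from the pose commanded when the call began, along the tool's axes at that moment; what a row does not reach only later rows make up. A row lasts 1/8 s, in which the tool goes at most 62.5 mm and 10.7 degrees, less where a joint would pass 70% of its speed; a pose out of reach is approached as far as the arm can. A call with a gripper value outside its range is refused whole. The fingers move at their own pace and stop on an object; FORCE is the grip in N (left out, the last holds). Time passes only in rows, so rows that repeat a pose let the fingers close, or fill a call up. It gives the time, the measured TCP pose, the force, the opening and the grip force at its end, in the units of the state.
- ctrl.get_obs(): the state, without advancing time (a new reading comes with each control period).
- ctrl.get_image(name): name is "scene" or "top" or "wrist"; returns a dict with "image" (480x640x3 uint8, red, green, blue), "fovy" (degrees; the focal length in pixels is half the picture's height over the tangent of half this angle, whatever the lens; pixels are square), "cx", "cy" (the principal point, pixels), "xyz" and "attitude" of the camera in the world. Camera axes: x right, y up, looking along -z (the intrinsics and any distortion apply to the point x, -y, -z); pixel columns grow to the right and rows downward; lengths in m; the calibration is good to about 2 mm. The wrist camera is an equidistant fisheye: a pixel r from the principal point sees the ray r / f radians off the axis. A picture is of the moment at which its call begins. There is no depth.
- ctrl.finish_job(): hands the job in; it is judged then, once.
The state is a dict: "t": time; "q": joint angles; "dq": joint speeds; "effort": joint torques, N m; "tool_pos": TCP position; "tool_rot": TCP orientation; "contact_force": force on the tool from outside, world axes, zero at the start; "wrist_torque": the same for the moment, N m; "opening": finger opening in m; "grip_force": force on a finger pad.
Only numpy, scipy, OpenCV 4.12 (cv2) and the standard library are available. Lean on these libraries where they do the work, as an engineer would, in place of code of your own. Each camera call takes 0.05 s, during which the arm holds its last target. There are 200 camera calls.

## Working session

There is one attempt and no reset: what is moved stays moved. The work goes in short steps, Python scripts to look and compute and a shell command to move; the robot and the scene stay as the last step left them, time stands still between calls to the robot, and variables do not carry over. Pictures are saved under pics/ and viewed, at most 12 in all, crops included, and the job is handed in when it is done.

```bash
ls; mkdir -p pics
cat > h.py <<'E'
import numpy as np, cv2
from scipy.spatial.transform import Rotation as R
from station import ctrl
def save(name, fn):
    d=ctrl.get_image(name); cv2.imwrite('pics/'+fn+'.png', d['image'][:,:,::-1]); np.save('pics/'+fn+'.npy', d, allow_pickle=True); return d
def load(fn): return np.load('pics/'+fn+'.npy',allow_pickle=True).item()
def rot(a):
    a=np.array(a,float)
    if a.shape==(3,3): return a
    return R.from_rotvec(a).as_matrix() if a.size==3 else R.from_quat(a).as_matrix()
def ray(d,u,v,fish=False):
    f=240/np.tan(np.radians(d['fovy'])/2); x=(u-d['cx'])/f; y=(v-d['cy'])/f
    if fish:
        r=np.hypot(x,y); s=np.sin(r)/r if r>1e-9 else 1; c=np.array([x*s,-y*s,-np.cos(r)])
    else: c=np.array([x,-y,-1.])
    w=rot(d['attitude'])@c; return np.array(d['xyz']),w/np.linalg.norm(w)
def onz(d,u,v,z,fish=False):
    o,w=ray(d,u,v,fish); return o+w*(z-o[2])/w[2]
def proj(d,p,fish=False):
    f=240/np.tan(np.radians(d['fovy'])/2); c=rot(d['attitude']).T@(np.array(p)-d['xyz'])
    x,y,z=c[0],-c[1],-c[2]
    if fish:
        s=np.hypot(x,y); th=np.arctan2(s,z); k=th/s if s>1e-9 else 1/z
    else: k=1/z
    return d['cx']+f*x*k, d['cy']+f*y*k
def toolmove(pt,Rt):
    "offset mm and rotvec in tool frame from commanded ~ measured pose"
    o=ctrl.get_obs(); M=rot(o['tool_rot']); return (M.T@(np.array(pt)-o['tool_pos'])*1000).round(1), R.from_matrix(M.T@Rt).as_rotvec().round(3)
E
python3 - <<'E'
from h import *
o=ctrl.get_obs(); print({k:np.round(v,3) for k,v in o.items()})
for n in ['scene','top','wrist']:
    d=save(n,n+'0'); print(n,d['fovy'],d['cx'],d['cy'],d['xyz'],d['attitude'],[k for k in d])
a=cv2.imread('pics/scene0.png');
E
```

```text
pics
{'t': np.float64(0.0), 'q': array([-1.445,  0.053,  1.614,  0.   ,  1.476, -0.119]), 'dq': array([-0.001, -0.002,  0.001, -0.001, -0.   , -0.   ]), 'effort': array([ 0.0000e+00, -3.9369e+01, -3.7018e+01,  0.0000e+00,  7.0000e-03,
       -0.0000e+00]), 'tool_pos': array([ 0.151, -0.606,  0.23 ]), 'tool_rot': array([-3.116, -0.383,  0.   ]), 'contact_force': array([-1.059,  0.545, -0.088]), 'wrist_torque': array([-0.014,  0.013, -0.024]), 'grip_force': np.float64(0.0), 'opening': np.float64(0.085)}
scene 56.34372515799786 314.15393342642085 245.3550335716282 [-0.08282908  0.62477066  0.47455319] [ 0.53985465 -1.34947626 -2.05632353] ['image', 'fovy', 'cx', 'cy', 'xyz', 'attitude']
top 49.58708089532105 309.01297655146624 237.8722294932848 [ 0.42657056 -0.01556606  1.27894619] [ 0.07427565 -0.08741683 -1.57020388] ['image', 'fovy', 'cx', 'cy', 'xyz', 'attitude']
wrist 65.70646984690485 309.11161105138245 236.89786381164913 [ 0.22531072 -0.58759529  0.37285528] [-0.254217    0.20172092 -1.31527182] ['image', 'fovy', 'cx', 'cy', 'xyz', 'attitude']
```

View pics/top0.png

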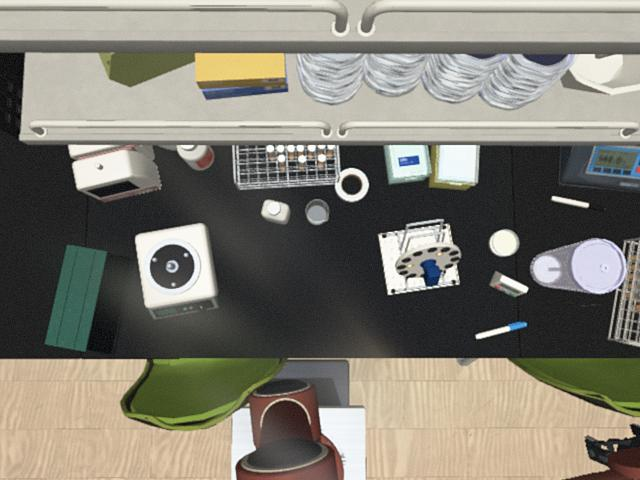

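View pics/scene0.png

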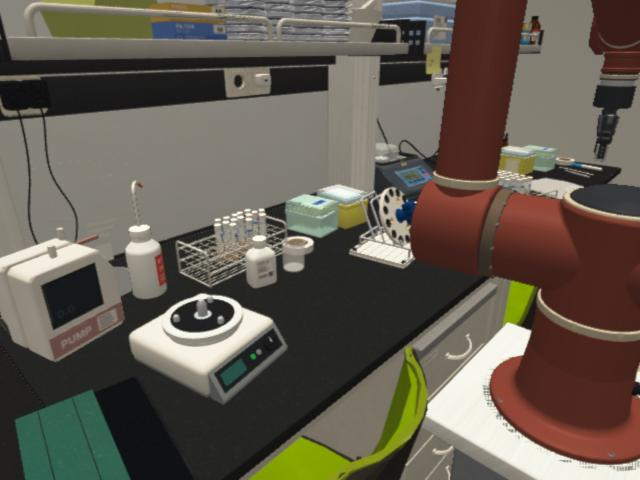

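The top view shows the mixer spindle near (172,267), the rack foot centred near (419,259) with the blue bar at (430,270), the bottle at (275,210) and the beaker at (317,211). The free bench is around (310,280). The scene view agrees with this.

Run:
```python
from h import *
d=load('top0'); im=d['image']; hsv=cv2.cvtColor(im,cv2.COLOR_RGB2HSV)
sub=np.zeros(im.shape[:2],bool); sub[225:305,370:470]=1
b=(hsv[...,0]>100)&(hsv[...,0]<125)&(hsv[...,1]>120)&sub
ys,xs=np.nonzero(b); print('blue',xs.mean(),ys.mean(),len(xs),xs.min(),xs.max(),ys.min(),ys.max()); print(onz(d,xs.mean(),ys.mean(),.12).round(4), cv2.minAreaRect(np.c_[xs,ys].astype(np.float32)))
w=((im.min(2)>90)&sub).astype(np.uint8)
c=max(cv2.findContours(w,0,2)[0],key=cv2.contourArea); print('rackrect',cv2.minAreaRect(c))
w=np.zeros_like(w); w[200:325,120:230]=im.min(2)[200:325,120:230]>140
c=max(cv2.findContours(w,0,2)[0],key=cv2.contourArea); print('mixrect',cv2.minAreaRect(c))
for p in [(380,233),(450,224),(458,287),(387,294)]: print(onz(d,*p,.005).round(3))
print('spindle',onz(d,172,267,.108).round(4),'beaker',onz(d,317,211,.035),'bottle',onz(d,275,210,.054))
k=im[215:325,120:230]; k2=im[215:305,370:470]
a=cv2.resize(k,(400,400),interpolation=cv2.INTER_CUBIC); e=cv2.resize(k2,(400,360),interpolation=cv2.INTER_CUBIC); e=np.vstack([e,np.zeros((40,400,3),np.uint8)])
cv2.imwrite('pics/crop1.png',np.hstack([a,e])[:,:,::-1])
```

```text
blue 430.6542857142857 272.13142857142856 350 421 440 260 285
[ 0.4693 -0.2967  0.12  ] ((431.5000305175781, 272.0000305175781), (25.46624183654785, 16.97749137878418), 75.96376037597656)
rackrect ((420.79217529296875, 256.2811584472656), (66.25873565673828, 79.11491394042969), 81.46923065185547)
mixrect ((174.35659790039062, 265.298095703125), (76.34495544433594, 71.69371795654297), 81.17961883544922)
[ 0.57  -0.202  0.005]
[ 0.593 -0.376  0.005]
[ 0.437 -0.391  0.005]
[ 0.42  -0.217  0.005]
spindle [0.4819 0.2826 0.108 ] beaker [ 0.62043939 -0.04548969  0.035     ] bottle [0.6198924  0.05502838 0.054     ]
```

View pics/crop1.png

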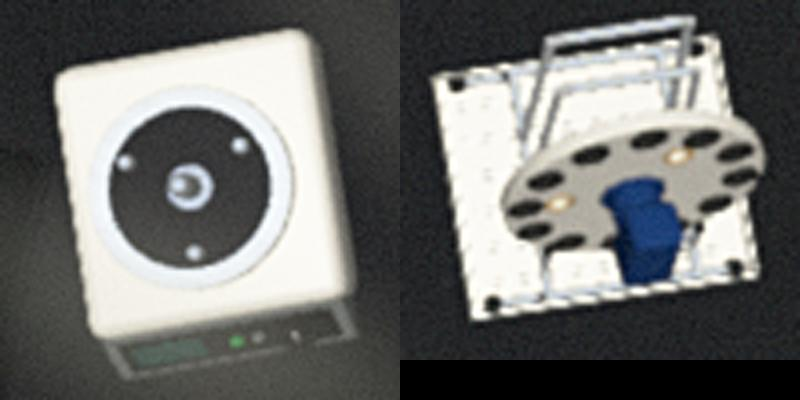

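The crop shows the drive pins at crop (126,162), (240,145) and (194,253). Two brass holes are visible at (560,203) and (678,156). Given the rack's geometry, these must be the 90° and 330° holes.

Run:
```python
from h import *
d=load('top0')
c1=lambda x,y:(120+(x+.5)*.275-.5,215+(y+.5)*.275-.5); c2=lambda x,y:(370+(x-400+.5)*.25-.5,215+(y+.5)*.25-.5)
zc=.0894
A=onz(d,*c2(560,203),zc+.0042); B=onz(d,*c2(678,156),zc+.0042+.033); print(A,B)
sp=onz(d,*c1(183,185),.108)
P=[onz(d,*c1(*p),.09) for p in [(126,162),(240,145),(194,253)]]
for p in P: print(p.round(4),np.linalg.norm(p[:2]-np.mean(P,0)[:2]).round(4))
m=np.mean(P,0); print('pin centre',m,'spindle',sp)
print('pin angles',[np.degrees(np.arctan2(p[1]-m[1],p[0]-m[0])).round(1) for p in P])
s,c=np.sin(np.radians(25)),np.cos(np.radians(25))
pts=[onz(d,*p,.003) for p in [(380,233),(450,224),(458,287),(387,294)]]
for yaw in np.radians([5,6.3,7.5]):
    Rz=R.from_euler('z',yaw).as_matrix(); n=Rz@[-c,0,s]; sl=Rz@[s,0,c]; y=Rz@[0,1,0]
    CA=A-.01*n-.042*y; CB=B-.01*n-.042*(.866*sl-.5*y); print(np.degrees(yaw),CA.round(4),CB.round(4))
yaw=np.radians(6.3);Rz=R.from_euler('z',yaw).as_matrix(); n=Rz@[-c,0,s]
g=(CA+CB)/2; n=R.from_euler('z',yaw).as_matrix()@[-c,0,s]; G=g+.044*n; print('grip',G)
t=np.radians(35); Rt=Rz@np.c_[[np.cos(t),0,np.sin(t)],[0,-1,0],[np.sin(t),0,-np.cos(t)]]
pre=G+Rt[:,2]*(.019-.12); print('pre TCP',pre,'move',toolmove(pre,Rt)); up=pre+[0,0,.1];print('up',toolmove(up,Rt))
```

```text
[ 0.48572203 -0.25538057  0.0936    ] [ 0.51018178 -0.31508     0.1266    ]
[0.5006 0.3281 0.09  ] 0.0414
[0.5112 0.2568 0.09  ] 0.0419
[0.4436 0.284  0.09  ] 0.0419
pin centre [0.48513268 0.28961021 0.09      ] spindle [0.48520302 0.28728563 0.108     ]
pin angles [np.float64(68.1), np.float64(-51.5), np.float64(-172.3)]
5.0 [ 0.4984 -0.2964  0.0894] [ 0.5021 -0.2947  0.0894]
6.3 [ 0.4993 -0.2961  0.0894] [ 0.5016 -0.2949  0.0894]
7.499999999999999 [ 0.5002 -0.2958  0.0894] [ 0.5012 -0.2951  0.0894]
grip [ 0.46105127 -0.29983661  0.10798691]
pre TCP [ 0.4034699  -0.30619366  0.19072126] move (array([ 317.2, -229.6,   40. ]), array([-0.043,  0.61 ,  0.13 ]))
up (array([ 317.2, -229.7,  -60. ]), array([-0.043,  0.61 ,  0.13 ]))
```

```bash
python3 -m handwheel '[{"gripper":-1,"offset":[45,-30,-20],"rotation":[0,0.08,0.02]},{"gripper":-1,"offset":[90,-60,-40],"rotation":[-0.01,0.16,0.04]},{"gripper":-1,"offset":[135,-95,-60],"rotation":[-0.02,0.24,0.06]},{"gripper":-1,"offset":[180,-130,-60],"rotation":[-0.03,0.33,0.08]},{"gripper":-1,"offset":[225,-165,-60],"rotation":[-0.04,0.42,0.1]},{"gripper":-1,"offset":[270,-200,-60],"rotation":[-0.043,0.52,0.12]},{"gripper":-1,"offset":[317,-230,-60],"rotation":[-0.043,0.61,0.13]},{"gripper":-1,"offset":[317,-230,-60],"rotation":[-0.043,0.61,0.13]}]'
python3 - <<'E'
from h import *
d=save('wrist','w1'); print(ctrl.get_obs()['q'],ctrl.get_obs()['tool_pos'])
G=np.array([.461,-.2998,.108]); print(proj(d,G,True))
E
```

```text
t: 1.15
tool_pos: [0.4037, -0.3036, 0.2898]
tool_rot: [-2.96, -0.168, -0.933]
contact_force: [-0.8, -0.4, -0.9]
opening: 0.0854
grip_force: 0.0
[-1.10748268 -0.5240921   2.08150524  0.57895266  1.38203396  0.29835142] [ 0.40332213 -0.3051838   0.29056522]
(np.float64(312.06897623458553), np.float64(269.78337619785805))
```

View pics/w1.png

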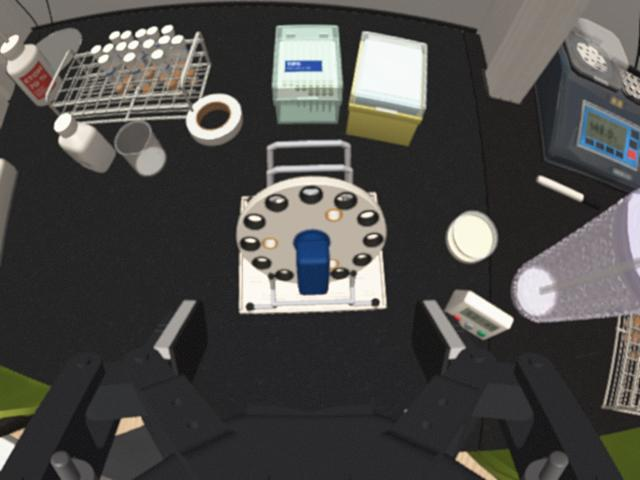

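The wrist view shows the bar centred at about (312,265). That matches the predicted (312,270), so the estimate holds and the fingers straddle it symmetrically.

```bash
cat >> h.py <<'E'
yaw=np.radians(6.3);Rz=R.from_euler('z',yaw).as_matrix()
def Rtilt(deg,yawdeg=6.3):
    t=np.radians(deg); return R.from_euler('z',yawdeg,degrees=True).as_matrix()@np.c_[[np.cos(t),0,np.sin(t)],[0,-1,0],[np.sin(t),0,-np.cos(t)]]
E
python3 - <<'E'
from h import *
G=np.array([.461,-.2998,.108]); Rt=Rtilt(35)
print(toolmove(G+Rt[:,2]*(.019-.1),Rt),toolmove(G+Rt[:,2]*.019,Rt))
E
```

```text
(array([-57.2,   0.8, 101.8]), array([0.   , 0.001, 0.003])) (array([-57.1,   0.7, 201.8]), array([0.   , 0.001, 0.003]))
```

```bash
python3 -m handwheel '[{"gripper":-1,"offset":[-19,0,33],"rotation":[0,0,0]},{"gripper":-1,"offset":[-38,0,66],"rotation":[0,0,0]},{"gripper":-1,"offset":[-57,0.7,100],"rotation":[0,0,0]},{"gripper":-1,"offset":[-57,0.7,130],"rotation":[0,0,0]},{"gripper":-1,"offset":[-57,0.7,160],"rotation":[0,0,0]},{"gripper":-1,"offset":[-57,0.7,185],"rotation":[0,0,0]},{"gripper":-1,"offset":[-57,0.7,200],"rotation":[0,0,0]},{"gripper":-1,"offset":[-57,0.7,200],"rotation":[0,0,0]}]'
python3 - <<'E'
from h import *
d=save('wrist','w2'); Rt=Rtilt(35); G=np.array([.461,-.2998,.108]); print(ctrl.get_obs()['q'],toolmove(G+Rt[:,2]*.019,Rt))
E
```

```text
t: 2.2
tool_pos: [0.4708, -0.3001, 0.0939]
tool_rot: [-2.961, -0.163, -0.932]
contact_force: [0.3, -0.1, 1.3]
opening: 0.0853
grip_force: 0.0
[-0.96258003 -0.19174226  2.17616543  0.66650908  0.95037508  0.15721499] (array([-0.5, -1.8,  2.6]), array([0.001, 0.   , 0.001]))
```

View pics/w2.png

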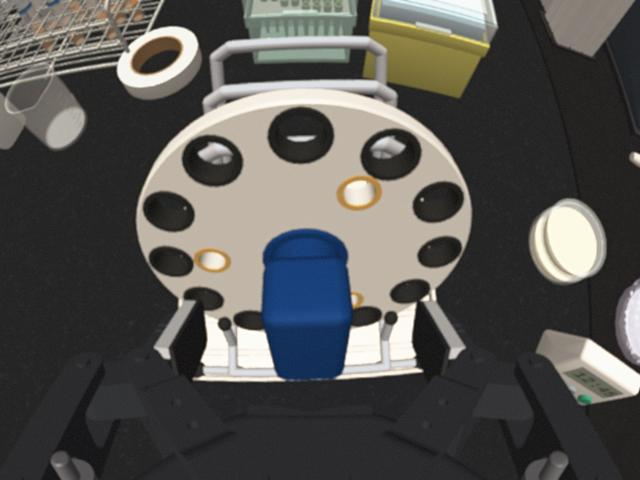

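The bar is about 5 px (2 mm) left of the finger midline, centred at column 306. The pads bracket its middle. I'll correct by 2 mm and close.

```bash
python3 -m handwheel '[{"gripper":-1,"offset":[0,-2,2],"rotation":[0,0,0]},{"gripper":1,"offset":[0,-2,2],"rotation":[0,0,0]},{"gripper":1,"offset":[0,-2,2],"rotation":[0,0,0]},{"gripper":1,"offset":[0,-2,2],"rotation":[0,0,0]},{"gripper":1,"offset":[0,-2,2],"rotation":[0,0,0]},{"gripper":1,"offset":[0,-2,2],"rotation":[0,0,0]},{"gripper":1,"offset":[0,-2,2],"rotation":[0,0,0]},{"gripper":1,"offset":[0,-2,2],"rotation":[0,0,0]}]' 70
python3 - <<'E'
from h import *
o=ctrl.get_obs();M=rot(o['tool_rot']); s,c=np.sin(np.radians(25)),np.cos(np.radians(25)); sl=Rz@[s,0,c]
print('slope in tool',M.T@sl, 'bar x in tool'); print(o['q'])
E
```

```text
t: 3.25
tool_pos: [0.4717, -0.2984, 0.0936]
tool_rot: [-2.963, -0.165, -0.934]
contact_force: [-5.3, -1.6, 3.5]
opening: 0.0295
grip_force: 68.4
slope in tool [ 0.8658712   0.00297798 -0.50025813] bar x in tool
[-0.95807547 -0.19264682  2.17928657  0.66663885  0.9451734   0.15843806]
```

```bash
python3 -m handwheel '[{"gripper":1,"offset":[4,0,-2.5],"rotation":[0,0,0]},{"gripper":1,"offset":[13,0,-7.5],"rotation":[0,0,0]},{"gripper":1,"offset":[26,0,-15],"rotation":[0,0,0]},{"gripper":1,"offset":[43,0,-25],"rotation":[0,0,0]},{"gripper":1,"offset":[61,0,-35],"rotation":[0,0,0]},{"gripper":1,"offset":[80,0,-46],"rotation":[0,0,0]},{"gripper":1,"offset":[97,0,-56],"rotation":[0,0,0]},{"gripper":1,"offset":[104,0,-60],"rotation":[0,0,0]}]'
python3 - <<'E'
from h import *
save('scene','s2'); save('wrist','w3')
o=ctrl.get_obs(); print(o['q'])
# target: disc flat, grip point at P, tool tilt -30
for yawd in (6.3,):
    Rt=Rtilt(-30,yawd); P=np.array([.44,-.03,.15]); print(toolmove(P+Rt[:,2]*.019,Rt))
    P[2]=.046; print(P+Rt[:,2]*.019)
E
```

```text
t: 4.25
tool_pos: [0.5229, -0.2921, 0.203]
tool_rot: [-2.962, -0.165, -0.935]
contact_force: [-1.2, -0.3, -2.2]
opening: 0.0294
grip_force: 69.0
[-0.86140291 -0.25099817  2.02871765  0.57322563  1.06153966  0.38985886]
(array([ -91.5, -270.1,   20.1]), array([ 3.000e-03, -1.136e+00,  1.000e-03]))
[ 0.43055737 -0.03104248  0.02954552]
```

View pics/w3.png

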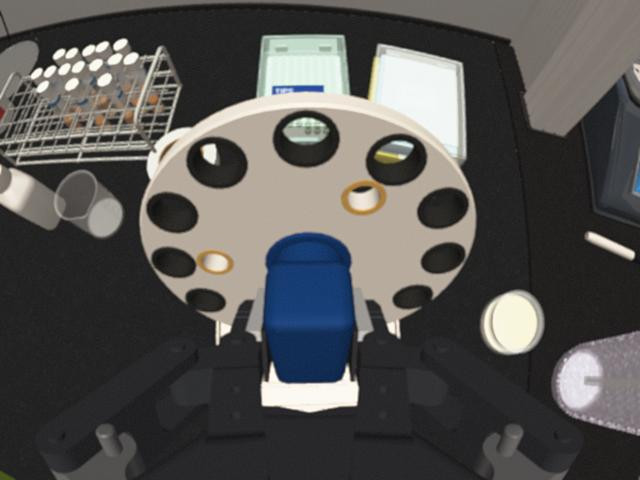

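The disc is held squarely and hangs clear above the rack. Next I'll rise, then carry it to the free bench while levelling it.

```bash
python3 -m handwheel '[{"gripper":1,"offset":[25,-5,-35],"rotation":[0,0,0]},{"gripper":1,"offset":[20,-40,-35],"rotation":[0,-0.15,0]},{"gripper":1,"offset":[5,-80,-30],"rotation":[0,-0.31,0]},{"gripper":1,"offset":[-15,-120,-20],"rotation":[0,-0.47,0]},{"gripper":1,"offset":[-35,-160,-10],"rotation":[0,-0.64,0]},{"gripper":1,"offset":[-55,-200,0],"rotation":[0,-0.81,0]},{"gripper":1,"offset":[-75,-240,10],"rotation":[0,-0.98,0]},{"gripper":1,"offset":[-92,-270,20],"rotation":[0,-1.136,0]}]'
python3 -m handwheel '[{"gripper":1,"offset":[0,0,0],"rotation":[0,0,0]},{"gripper":1,"offset":[0,0,0],"rotation":[0,0,0]},{"gripper":1,"offset":[0,0,0],"rotation":[0,0,0]},{"gripper":1,"offset":[0,0,0],"rotation":[0,0,0]},{"gripper":1,"offset":[0,0,0],"rotation":[0,0,0]},{"gripper":1,"offset":[0,0,0],"rotation":[0,0,0]},{"gripper":1,"offset":[0,0,0],"rotation":[0,0,0]},{"gripper":1,"offset":[0,0,0],"rotation":[0,0,0]}]'
python3 - <<'E'
from h import *
save('scene','s3')
o=ctrl.get_obs(); print(o['q'])
Rt=Rtilt(-30); P=np.array([.44,-.03,.048]); print(toolmove(P+Rt[:,2]*.019,Rt), rot(o['tool_rot']).T@[0,0,1])
E
```

```text
t: 5.35
tool_pos: [0.4294, -0.0288, 0.1315]
tool_rot: [3.0, 0.166, -0.81]
contact_force: [1.5, -0.2, -3.4]
opening: 0.0293
grip_force: 69.8
t: 6.35
tool_pos: [0.4293, -0.0308, 0.1323]
tool_rot: [3.001, 0.164, -0.806]
contact_force: [0.3, -0.6, -3.3]
opening: 0.0292
grip_force: 69.9
[-0.15723877  0.04393688  1.86002792 -0.13636299  1.7451611   1.31517856]
(array([51.6,  0.2, 86.5]), array([ 0.002,  0.001, -0.001])) [-0.5012399   0.00178855 -0.86530651]
```

View pics/s3.png

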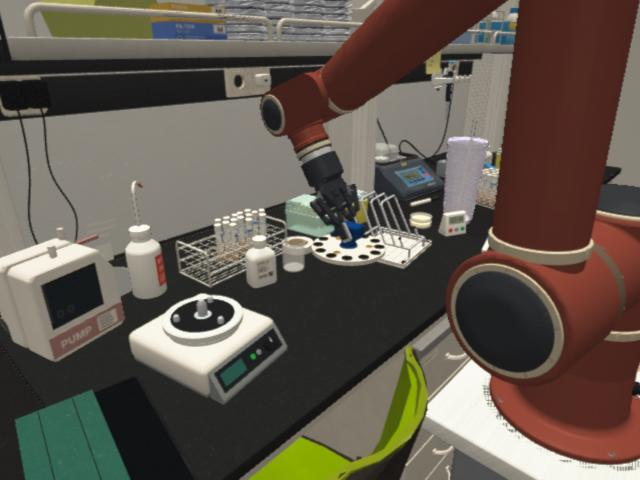

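The disc is held level over free bench, at about (347,247). Beaker and bottle are untouched.

```bash
python3 -m handwheel '[{"gripper":1,"offset":[10,0,17],"rotation":[0,0,0]},{"gripper":1,"offset":[22,0,37],"rotation":[0,0,0]},{"gripper":1,"offset":[34,0,57],"rotation":[0,0,0]},{"gripper":1,"offset":[43,0,73],"rotation":[0,0,0]},{"gripper":1,"offset":[48,0,82],"rotation":[0,0,0]},{"gripper":1,"offset":[51,0,86.5],"rotation":[0,0,0]},{"gripper":1,"offset":[52,0,88.2],"rotation":[0,0,0]},{"gripper":1,"offset":[52.5,0,89.1],"rotation":[0,0,0]}]'
python3 -m handwheel '[{"gripper":1,"offset":[0,0,0],"rotation":[0,0,0]},{"gripper":1,"offset":[0,0,0],"rotation":[0,0,0]},{"gripper":1,"offset":[0,0,0],"rotation":[0,0,0]},{"gripper":1,"offset":[0,0,0],"rotation":[0,0,0]},{"gripper":1,"offset":[0,0,0],"rotation":[0,0,0]},{"gripper":1,"offset":[0,0,0],"rotation":[0,0,0]},{"gripper":1,"offset":[0,0,0],"rotation":[0,0,0]},{"gripper":1,"offset":[0,0,0],"rotation":[0,0,0]}]'
```

```text
t: 7.4
tool_pos: [0.4306, -0.031, 0.0294]
tool_rot: [3.001, 0.164, -0.804]
contact_force: [0.3, 0.1, -2.8]
opening: 0.0294
grip_force: 70.0
t: 8.4
tool_pos: [0.43, -0.0309, 0.0288]
tool_rot: [3.001, 0.164, -0.806]
contact_force: [0.1, -0.0, -2.9]
opening: 0.0292
grip_force: 70.0
```

```bash
python3 -m handwheel '[{"gripper":1,"offset":[0.25,0,0.4],"rotation":[0,0,0]},{"gripper":1,"offset":[0.5,0,0.9],"rotation":[0,0,0]},{"gripper":1,"offset":[0.75,0,1.3],"rotation":[0,0,0]},{"gripper":1,"offset":[1,0,1.7],"rotation":[0,0,0]},{"gripper":1,"offset":[1.2,0,2.1],"rotation":[0,0,0]},{"gripper":1,"offset":[1.2,0,2.1],"rotation":[0,0,0]},{"gripper":1,"offset":[1.2,0,2.1],"rotation":[0,0,0]},{"gripper":1,"offset":[1.2,0,2.1],"rotation":[0,0,0]}]'
```

```text
t: 9.4
tool_pos: [0.4302, -0.0308, 0.028]
tool_rot: [3.0, 0.163, -0.808]
contact_force: [-3.6, 3.3, 8.7]
opening: 0.0293
grip_force: 70.5
```

```bash
python3 -m handwheel '[{"gripper":-1,"offset":[0,0,0],"rotation":[0,0,0]},{"gripper":-1,"offset":[0,0,0],"rotation":[0,0,0]},{"gripper":-1,"offset":[0,0,0],"rotation":[0,0,0]},{"gripper":-1,"offset":[0,0,0],"rotation":[0,0,0]},{"gripper":-1,"offset":[0,0,-15],"rotation":[0,0,0]},{"gripper":-1,"offset":[0,0,-50],"rotation":[0,0,0]},{"gripper":-1,"offset":[0,0,-90],"rotation":[0,0,0]},{"gripper":-1,"offset":[0,0,-130],"rotation":[0,0,0]}]'
python3 - <<'E'
from h import *
d=save('top','t4'); im=d['image']; hsv=cv2.cvtColor(im,cv2.COLOR_RGB2HSV)
o=ctrl.get_obs(); print(o['q'])
Rt=Rtilt(0); P=np.array([.44,-.03,.12]); print(toolmove(P+Rt[:,2]*.019,Rt))
E
```

```text
t: 10.4
tool_pos: [0.4959, -0.0235, 0.1411]
tool_rot: [3.001, 0.164, -0.804]
contact_force: [0.8, -1.3, -0.2]
opening: 0.0856
grip_force: 0.0
[-0.12864372  0.18035525  1.6837223  -0.12307092  1.77708457  1.33848029]
(array([-30.7,  -0.7,  69.2]), array([ 0.004,  0.514, -0.001]))
```

```bash
python3 -m handwheel '[{"gripper":-1,"offset":[-10,0,-10],"rotation":[0,0.1,0]},{"gripper":-1,"offset":[-20,0,-5],"rotation":[0,0.2,0]},{"gripper":-1,"offset":[-35,0,5],"rotation":[0,0.33,0]},{"gripper":-1,"offset":[-50,-0.7,12],"rotation":[0,0.45,0]},{"gripper":-1,"offset":[-61,-0.7,17],"rotation":[0.004,0.514,0]},{"gripper":-1,"offset":[-61,-0.7,17],"rotation":[0.004,0.514,0]},{"gripper":-1,"offset":[-61,-0.7,17],"rotation":[0.004,0.514,0]},{"gripper":-1,"offset":[-61,-0.7,17],"rotation":[0.004,0.514,0]}]'
python3 - <<'E'
from h import *
d=save('wrist','w5'); im=d['image']; hsv=cv2.cvtColor(im,cv2.COLOR_RGB2HSV)
b=((hsv[...,0]>100)&(hsv[...,0]<125)&(hsv[...,1]>120)).astype(np.uint8)
cc=max(cv2.findContours(b,0,2)[0],key=cv2.contourArea); print(cv2.minAreaRect(cc))
o=ctrl.get_obs(); print(o['tool_pos'],R.from_matrix(rot(o['tool_rot'])).as_euler('ZYX',degrees=True), proj(d,(.44,-.03,.058),True))
# brass holes
br=((hsv[...,0]>8)&(hsv[...,0]<24)&(hsv[...,1]>110)&(hsv[...,2]>90)).astype(np.uint8)
n,l,st,ce=cv2.connectedComponentsWithStats(cv2.dilate(br,np.ones((3,3))))
for i in range(1,n):
    if st[i,4]>60: print(st[i],ce[i].round(1),onz(d,*ce[i],.010,True).round(4))
E
```

```text
t: 11.45
tool_pos: [0.4345, -0.0296, 0.155]
tool_rot: [-3.135, -0.172, 0.018]
contact_force: [-0.4, -1.0, 0.7]
opening: 0.0854
grip_force: 0.0
((310.0, 223.5), (79.0, 44.0), 90.0)
[ 0.43442092 -0.02957995  0.15483642] [   6.26445251    0.6719158  -179.87882859] (np.float64(311.15674813280316), np.float64(229.8980255808821))
[326 155  23  22 302] [336.9 165.5] [ 0.4796 -0.0458  0.01  ]
[246 202  23  21 280] [257.5 211.6] [0.4361 0.0126 0.01  ]
[330 245  17  20 188] [338.6 254.6] [ 0.4069 -0.0566  0.01  ]
```

View pics/w5.png

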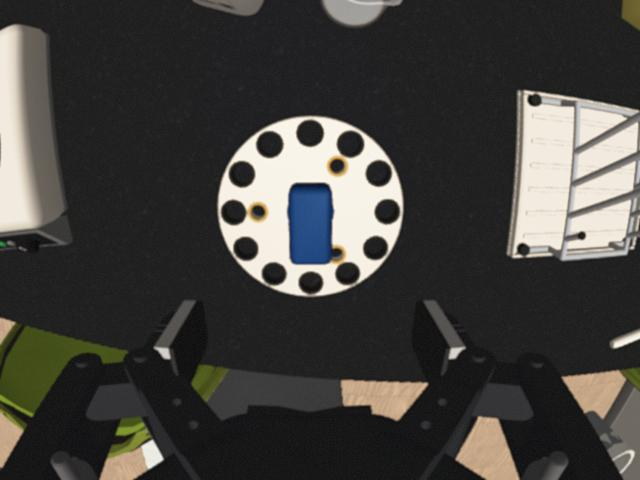

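The disc lies flat with its bar up at about (310,223), and brass holes at (337,166), (258,212) and (338,255). The hole spacing is 72.8 mm (72.7 expected). That puts the centre at about (0.441,-0.029), yaw about 6.6°. I'll regrasp from above.

Run:
```python
from h import *
Rt=Rtilt(0,6.6); print(toolmove(np.array([.441,-.0295,.026]),Rt))
```

```text
(array([  8.1,   0.9, 128.7]), array([-0.002,  0.012, -0.006]))
```

```bash
python3 -m handwheel '[{"gripper":-1,"offset":[4,0.5,30],"rotation":[0,0.012,-0.006]},{"gripper":-1,"offset":[8,0.9,65],"rotation":[0,0.012,-0.006]},{"gripper":-1,"offset":[8,0.9,100],"rotation":[0,0.012,-0.006]},{"gripper":-1,"offset":[8,0.9,120],"rotation":[0,0.012,-0.006]},{"gripper":-1,"offset":[8,0.9,128],"rotation":[0,0.012,-0.006]},{"gripper":-1,"offset":[8,0.9,128],"rotation":[0,0.012,-0.006]},{"gripper":-1,"offset":[8,0.9,128],"rotation":[0,0.012,-0.006]},{"gripper":-1,"offset":[8,0.9,128],"rotation":[0,0.012,-0.006]}]'
python3 -m handwheel '[{"gripper":1,"offset":[0,0,0],"rotation":[0,0,0]},{"gripper":1,"offset":[0,0,0],"rotation":[0,0,0]},{"gripper":1,"offset":[0,0,0],"rotation":[0,0,0]},{"gripper":1,"offset":[0,0,0],"rotation":[0,0,0]},{"gripper":1,"offset":[0,0,0],"rotation":[0,0,0]},{"gripper":1,"offset":[0,0,0],"rotation":[0,0,0]},{"gripper":1,"offset":[0,0,0],"rotation":[0,0,0]},{"gripper":1,"offset":[0,0,0],"rotation":[0,0,0]}]' 70
python3 - <<'E'
from h import *
o=ctrl.get_obs(); print(R.from_matrix(rot(o['tool_rot'])).as_euler('ZYX',degrees=True),o['tool_pos'])
Rt=Rtilt(0,-22); print(toolmove([.4845,.2885,.21],Rt))
E
```

```text
t: 12.5
tool_pos: [0.4413, -0.0297, 0.0278]
tool_rot: [-3.135, -0.18, -0.005]
contact_force: [-0.2, -0.3, 0.7]
opening: 0.0855
grip_force: 0.0
t: 13.5
tool_pos: [0.4407, -0.0296, 0.027]
tool_rot: [-3.134, -0.18, -0.002]
contact_force: [-1.0, 0.6, 4.1]
opening: 0.0288
grip_force: 70.4
[ 6.58798725e+00 -9.61136535e-02 -1.79894760e+02] [ 0.44072531 -0.02956898  0.02703435]
(array([  80.3, -311.3, -182.3]), array([-0.002, -0.001,  0.499]))
```

```bash
python3 -m handwheel '[{"gripper":1,"offset":[0,0,-20],"rotation":[0,0,0]},{"gripper":1,"offset":[0,0,-65],"rotation":[0,0,0]},{"gripper":1,"offset":[0,0,-115],"rotation":[0,0,0]},{"gripper":1,"offset":[5,-30,-160],"rotation":[0,0,0.05]},{"gripper":1,"offset":[20,-80,-182],"rotation":[0,0,0.15]},{"gripper":1,"offset":[35,-130,-182],"rotation":[0,0,0.25]},{"gripper":1,"offset":[50,-185,-182],"rotation":[0,0,0.35]},{"gripper":1,"offset":[62,-235,-182],"rotation":[0,0,0.45]}]'
python3 - <<'E'
from h import *
Rt=Rtilt(0,-22); print(toolmove([.4845,.2885,.21],Rt))
E
```

```text
t: 14.5
tool_pos: [0.474, 0.2122, 0.2075]
tool_rot: [-3.096, 0.528, 0.003]
contact_force: [0.6, 0.1, -3.3]
opening: 0.0293
grip_force: 70.1
(array([-15.4, -75.5,  -2.4]), array([-0.   ,  0.002,  0.046]))
```

```bash
python3 -m handwheel '[{"gripper":1,"offset":[-5,-25,0],"rotation":[0,0,0.02]},{"gripper":1,"offset":[-10,-50,0],"rotation":[0,0,0.04]},{"gripper":1,"offset":[-14,-68,0],"rotation":[0,0,0.046]},{"gripper":1,"offset":[-15.4,-75.5,0],"rotation":[0,0,0.046]},{"gripper":1,"offset":[-15.4,-75.5,0],"rotation":[0,0,0.046]},{"gripper":1,"offset":[-15.4,-75.5,0],"rotation":[0,0,0.046]},{"gripper":1,"offset":[-15.4,-75.5,0],"rotation":[0,0,0.046]},{"gripper":1,"offset":[-15.4,-75.5,0],"rotation":[0,0,0.046]}]'
python3 - <<'E'
from h import *
d=save('wrist','w6'); save('scene','s6'); save('top','t6')
o=ctrl.get_obs(); print(o['q'],R.from_matrix(rot(o['tool_rot'])).as_euler('ZYX',degrees=True),o['tool_pos'],toolmove([.4845,.2885,.21],Rtilt(0,-22)))
# refine spindle & pins in first top and scene views
d0=load('top0');g=cv2.cvtColor(d0['image'],cv2.COLOR_RGB2GRAY)
k=cv2.resize(g[240:295,145:200],None,fx=8,fy=8,interpolation=cv2.INTER_CUBIC)
m=((k<70)*255).astype(np.uint8); cs=sorted(cv2.findContours(m,0,2)[0],key=cv2.contourArea)[-1]; e=cv2.fitEllipse(cv2.convexHull(cs)); print('dark disc',e)
u,v=145+(e[0][0]+.5)/8-.5,240+(e[0][1]+.5)/8-.5; print(u,v,onz(d0,u,v,.08))
s0=load('scene0'); a=s0['image'][285:360,150:255]; b=d0['image'][240:295,145:200]
cv2.imwrite('pics/crop2.png',np.hstack([cv2.resize(a,(448,320),interpolation=cv2.INTER_CUBIC),cv2.resize(b,(320,320),interpolation=cv2.INTER_CUBIC)])[:,:,::-1])
E
```

```text
t: 15.5
tool_pos: [0.4853, 0.2866, 0.2096]
tool_rot: [-3.082, 0.595, -0.001]
contact_force: [0.0, -0.3, -3.0]
opening: 0.0291
grip_force: 70.2
[ 4.01098177e-01 -8.00870355e-02  1.78101337e+00  1.59555776e-03
  1.43895915e+00  2.35300290e+00] [-2.18478490e+01 -5.48660197e-03 -1.79866763e+02] [0.48520546 0.2868469  0.20950069] (array([-1.3, -1.3, -0.5]), array([-0.002, -0.   ,  0.003]))
dark disc ((217.4376220703125, 210.13937377929688), (337.1383056640625, 347.24285888671875), 64.777587890625)
171.74220275878906 265.8299217224121 [0.48587057 0.29042035 0.08      ]
```

View pics/crop2.png

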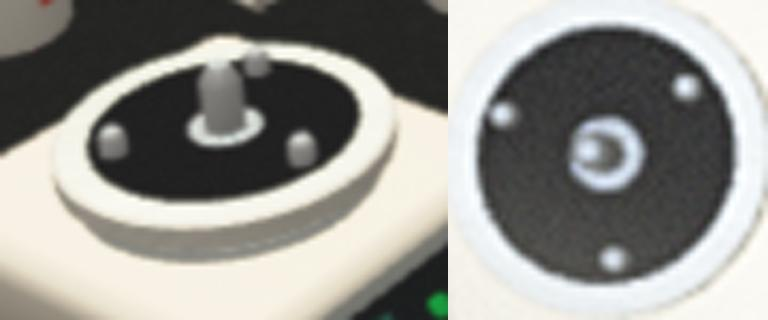

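The crop shows the spindle with its three pins, and the platter collar at (606,154). The pin centroid and platter ellipse agree on about (0.4855,0.290). Next I'll check where the held disc appears in the same top camera, to cancel any calibration bias.

Run:
```python
from h import *
d0=load('top0');s0=load('scene0')
f=320/55
print('tip top',onz(d0,145+(149.5)/f-.5,240+(150.5)/f-.5,.107),'tip scene',onz(s0,150+222.5/4.267-.5,285+63/4.267-.5,.107))
for p in [(112,132),(301,139),(257,57)]: print('scene pin',onz(s0,150+p[0]/4.267-.5,285+p[1]/4.267-.5,.089))
for nm,fi in (('t6',0),('s6',0),('w6',1)):
    d=load(nm);im=d['image'];hsv=cv2.cvtColor(im,cv2.COLOR_RGB2HSV)
    br=((hsv[...,0]>8)&(hsv[...,0]<26)&(hsv[...,1]>70)&(hsv[...,2]>90)).astype(np.uint8)
    n,l,st,ce=cv2.connectedComponentsWithStats(cv2.dilate(br,np.ones((3,3))))
    o,_=ray(d,0,0); 
    for i in range(1,n):
        p=onz(d,*ce[i],.1925,fi)
        if st[i,4]>5 and np.linalg.norm(p[:2]-[.485,.287])<.06: print(nm,st[i,4],ce[i].round(1),p.round(4))
for k in (90,210,330):
    a=np.radians(k-21.85); q=[.4852+.042*np.cos(a),.2868+.042*np.sin(a),.1925]; print(np.round(q,4),[np.round(proj(load(n),q,n[0]=='w'),1) for n in('t6','s6','w6')])
t=load('t6')['image'][200:330,100:250];s=load('s6')['image'][180:360,120:320]
cv2.imwrite('pics/crop3.png',np.hstack([cv2.resize(t,(400,347),interpolation=2),cv2.resize(s,(386,347),interpolation=2)])[:,:,::-1])
```

```text
tip top [0.48557956 0.28703002 0.107     ] tip scene [0.4845639  0.28993881 0.107     ]
scene pin [0.49921866 0.33084546 0.089     ]
scene pin [0.44326511 0.28553303 0.089     ]
scene pin [0.50623614 0.26140873 0.089     ]
t6 77 [176.4 250.8] [0.5116 0.2528 0.1925]
t6 12 [148.  280.5] [0.4499 0.3102 0.1925]
t6 44 [164.1 282.6] [0.4455 0.2766 0.1925]
t6 18 [151.5 289.5] [0.4312 0.3024 0.1925]
s6 19 [209.1 240.6] [0.5051 0.2515 0.1925]
s6 87 [168.9 255.8] [0.4996 0.3274 0.1925]
s6 86 [216.5 257.1] [0.4428 0.2814 0.1925]
w6 854 [356.5 214.7] [0.5116 0.2536 0.1925]
w6 719 [222.  288.4] [0.5012 0.3258 0.1925]
[0.5008 0.3258 0.1925] [array([141.3, 256. ]), array([169.5, 255.3]), array([222.5, 289.1])]
[0.4436 0.2808 0.1925] [array([162.1, 283.5]), array([216.4, 256.9]), array([349.8, 352.5])]
[0.5111 0.2538 0.1925] [array([175.9, 251.1]), array([205.8, 240. ]), array([356.4, 215.7])]
```

View pics/crop3.png

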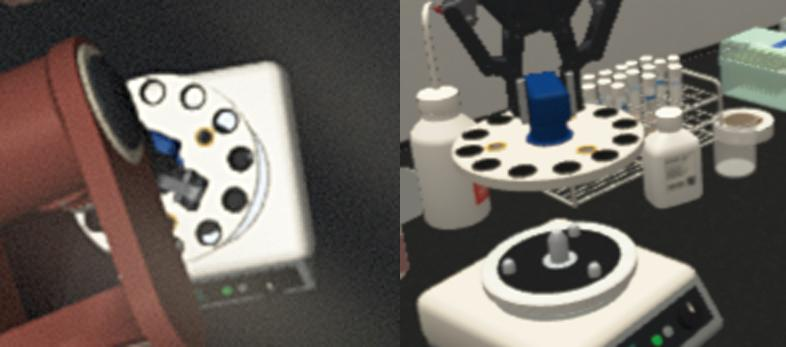

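Held-disc holes match the TCP prediction to about 0.5 mm in both the wrist and top views. The disc is level above the platter. The bias-corrected spindle is at about (0.485,0.289). I'll align and lower onto the spindle.

Run:
```python
from h import *
print(toolmove([.4848,.289,.13],Rtilt(0,-22)))
```

```text
(array([-1.2, -1.7, 79.5]), array([-0.002, -0.   ,  0.003]))
```

```bash
python3 -m handwheel '[{"gripper":1,"offset":[-1.2,-1.7,10],"rotation":[0,0,0.003]},{"gripper":1,"offset":[-1.2,-1.7,28],"rotation":[0,0,0.003]},{"gripper":1,"offset":[-1.2,-1.7,45],"rotation":[0,0,0.003]},{"gripper":1,"offset":[-1.2,-1.7,58],"rotation":[0,0,0.003]},{"gripper":1,"offset":[-1.2,-1.7,66],"rotation":[0,0,0.003]},{"gripper":1,"offset":[-1.2,-1.7,72],"rotation":[0,0,0.003]},{"gripper":1,"offset":[-1.2,-1.7,76],"rotation":[0,0,0.003]},{"gripper":1,"offset":[-1.2,-1.7,79],"rotation":[0,0,0.003]}]'
python3 -m handwheel '[{"gripper":1,"offset":[0,0,1],"rotation":[0,0,0]},{"gripper":1,"offset":[0,0,2],"rotation":[0,0,0]},{"gripper":1,"offset":[0,0,3],"rotation":[0,0,0]},{"gripper":1,"offset":[0,0,4],"rotation":[0,0,0]},{"gripper":1,"offset":[0,0,5],"rotation":[0,0,0]},{"gripper":1,"offset":[0,0,6],"rotation":[0,0,0]},{"gripper":1,"offset":[0,0,6],"rotation":[0,0,0]},{"gripper":1,"offset":[0,0,6],"rotation":[0,0,0]}]'
```

```text
t: 16.65
tool_pos: [0.485, 0.2893, 0.1307]
tool_rot: [-3.081, 0.599, -0.002]
contact_force: [-1.0, -0.1, -3.9]
opening: 0.0289
grip_force: 70.3
t: 17.65
tool_pos: [0.485, 0.2896, 0.1246]
tool_rot: [-3.081, 0.599, -0.001]
contact_force: [0.4, 4.5, -1.3]
opening: 0.0289
grip_force: 70.4
```

```bash
python3 -m handwheel '[{"gripper":1,"offset":[-0.3,-0.8,0],"rotation":[0,0,0]},{"gripper":1,"offset":[-0.3,-0.8,1],"rotation":[0,0,0]},{"gripper":1,"offset":[-0.3,-0.8,2],"rotation":[0,0,0]},{"gripper":1,"offset":[-0.3,-0.8,3],"rotation":[0,0,0]},{"gripper":1,"offset":[-0.3,-0.8,4],"rotation":[0,0,0]},{"gripper":1,"offset":[-0.3,-0.8,4],"rotation":[0,0,0]},{"gripper":1,"offset":[-0.3,-0.8,4],"rotation":[0,0,0]},{"gripper":1,"offset":[-0.3,-0.8,4],"rotation":[0,0,0]}]'
```

```text
t: 18.65
tool_pos: [0.4846, 0.29, 0.1202]
tool_rot: [-3.082, 0.599, -0.0]
contact_force: [0.9, 1.5, -3.3]
opening: 0.0293
grip_force: 70.1
```

Now the pins: a gentle descent with force watched.

```bash
python3 -m handwheel '[{"gripper":1,"offset":[0,-0.2,1],"rotation":[0,0,0]},{"gripper":1,"offset":[0,-0.2,2],"rotation":[0,0,0]},{"gripper":1,"offset":[0,-0.2,3],"rotation":[0,0,0]},{"gripper":1,"offset":[0,-0.2,4],"rotation":[0,0,0]},{"gripper":1,"offset":[0,-0.2,5],"rotation":[0,0,0]},{"gripper":1,"offset":[0,-0.2,6],"rotation":[0,0,0]},{"gripper":1,"offset":[0,-0.2,6],"rotation":[0,0,0]},{"gripper":1,"offset":[0,-0.2,6],"rotation":[0,0,0]}]'
python3 - <<'E'
from h import *
o=ctrl.get_obs(); print(o['wrist_torque'],toolmove([.485,.29,.107],Rtilt(0,-22)))
E
```

```text
t: 19.65
tool_pos: [0.4849, 0.2903, 0.1145]
tool_rot: [-3.082, 0.599, -0.001]
contact_force: [0.1, 0.1, -2.9]
opening: 0.0291
grip_force: 70.2
[ 0.04663799  0.02336811 -0.00714676] (array([0.2, 0.2, 7.5]), array([-0.002, -0.   , -0.   ]))
```

```bash
python3 -m handwheel '[{"gripper":1,"offset":[0,0,1.5],"rotation":[0,0,0]},{"gripper":1,"offset":[0,0,3],"rotation":[0,0,0]},{"gripper":1,"offset":[0,0,4.5],"rotation":[0,0,0]},{"gripper":1,"offset":[0,0,5.5],"rotation":[0,0,0]},{"gripper":1,"offset":[0,0,6.5],"rotation":[0,0,0]},{"gripper":1,"offset":[0,0,7.2],"rotation":[0,0,0]},{"gripper":1,"offset":[0,0,7.2],"rotation":[0,0,0]},{"gripper":1,"offset":[0,0,7.2],"rotation":[0,0,0]}]'
```

```text
t: 20.65
tool_pos: [0.4849, 0.2903, 0.1072]
tool_rot: [-3.082, 0.599, -0.001]
contact_force: [0.2, 0.3, -2.5]
opening: 0.0288
grip_force: 70.2
```

Nearly seated and still hanging free, so I'll go down another millimetre or so to contact.

```bash
python3 -m handwheel '[{"gripper":1,"offset":[0,0,0.4],"rotation":[0,0,0]},{"gripper":1,"offset":[0,0,0.8],"rotation":[0,0,0]},{"gripper":1,"offset":[0,0,1.2],"rotation":[0,0,0]},{"gripper":1,"offset":[0,0,1.2],"rotation":[0,0,0]},{"gripper":1,"offset":[0,0,1.2],"rotation":[0,0,0]},{"gripper":1,"offset":[0,0,1.2],"rotation":[0,0,0]},{"gripper":1,"offset":[0,0,1.2],"rotation":[0,0,0]},{"gripper":1,"offset":[0,0,1.2],"rotation":[0,0,0]}]'
```

```text
t: 21.65
tool_pos: [0.4849, 0.2904, 0.107]
tool_rot: [-3.082, 0.599, -0.001]
contact_force: [-3.7, -0.4, 6.2]
opening: 0.029
grip_force: 71.3
```

Firm contact at TCP z = 0.107, which is the seated height. I'll release and withdraw.

```bash
python3 -m handwheel '[{"gripper":-1,"offset":[0,0,0],"rotation":[0,0,0]},{"gripper":-1,"offset":[0,0,0],"rotation":[0,0,0]},{"gripper":-1,"offset":[0,0,0],"rotation":[0,0,0]},{"gripper":-1,"offset":[0,0,0],"rotation":[0,0,0]},{"gripper":-1,"offset":[0,0,-15],"rotation":[0,0,0]},{"gripper":-1,"offset":[0,0,-50],"rotation":[0,0,0]},{"gripper":-1,"offset":[0,0,-90],"rotation":[0,0,0]},{"gripper":-1,"offset":[0,0,-130],"rotation":[0,0,0]}]'
python3 - <<'E'
from h import *
s=save('scene','s7'); w=save('wrist','w7'); o=ctrl.get_obs(); print(o['opening'],o['contact_force'])
cv2.imwrite('pics/fin.png',np.hstack([cv2.resize(s['image'][150:420,100:340],(400,450)),cv2.resize(w['image'],(400,450))])[:,:,::-1])
E
```

```text
t: 22.65
tool_pos: [0.4848, 0.2901, 0.2386]
tool_rot: [-3.081, 0.599, -0.002]
contact_force: [0.3, 0.0, 0.2]
opening: 0.0855
grip_force: 0.0
0.08539810723104974 [-0.42043657 -0.49431884 -0.04137947]
```

View pics/fin.png

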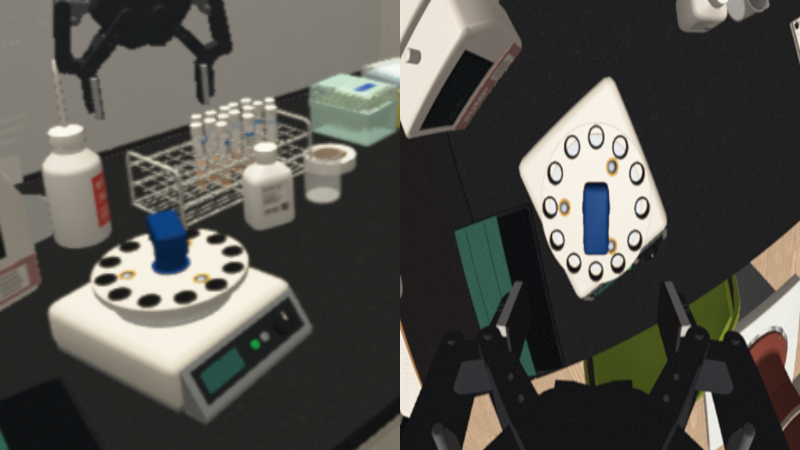

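The disc sits flush on the platter with pins visible in its brass holes. The gripper is clear, and the beaker and bottle are in place.

```bash
python3 -c "
from station import ctrl
print(ctrl.finish_job())"
```

```text
the job is handed in; nothing more can be done
None
```

The job is handed in at about 23 s of the 58 s limit: I laid the disc flat and let go, regrasped it by the bar, then fitted it on the mixer, where it looked flush on the platter with the pins in its holes; the beaker and bottle stayed put, and no verdict came back.

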